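# Index a drone build stand to its next station

### The job

Turn the drone on its build stand to the next working station: pull the sprung index pin right out by its knob, swing the turntable round anticlockwise (seen from above) by that knob, and let the pin drop fully home in the next hole of the index ring, about a quarter turn on, then let go. Feel for the hole and never force the pin; keep off the airframe, and leave the other things on the bench where they are.

Things in the scene. Friction and masses are not known exactly. Their poses are not given: they have to be found in the camera images.
- stand_axis (a point): Point on the stand's vertical turning axis, level with the index ring's top face, 35 mm above the bench. z up; x and y turn with the stand, not the turntable. The next hole anticlockwise lies 130 mm from the axis, at 225 degrees from +x towards +y give or take 15: the ring is clamped by hand, so its exact place is not measured and must be found by feel or eye. Two holes further on are not wanted.
- home_hole (a point): Centre of the home hole where the pin starts, at ring-face height, 130 mm from the axis, 135 degrees from +x towards +y in the stand's frame. The hole is in the base below the ring; the ring has an arc slot of about 19 degrees each way there, so a pin pulled too little catches the slot's end.
- stand: Fixed stand. Grey round base 310 mm across, 30 mm high; on it a 5 mm steel index ring, outer radius 150 mm, with three bushed 11.5 mm holes; above, an aluminium turntable of radius 94 mm that turns with a drag of 2 N at the knob (3 to 8 N with the pin rubbing on the ring). Its radial bar, 30 mm wide, top 50 mm above the bench, carries the plunger. Origin: on the axis at the underside, axes as stand_axis.
- plunger: Index plunger: black round knob 27 mm across, 22 mm tall, on a vertical sprung 10 mm round-nosed pin, in a barrel 22 mm across (top 72 mm above the bench). Origin: knob centre: 90 mm above the bench when home, 103 with the nose on the ring's face (clear of the ring above that), 107 at its upper stop. The spring pushes down with 6 N home, 10 N out. Knob and pin spin freely: yaw means nothing.
- airframe: Black X-shaped drone frame clamped on the turntable and turning with it, motors on, propellers off: arms at 45 degrees to the plunger's bar, motors 120 mm from the axis, tops 106 mm above the bench; body 130 x 44 mm along the bar, 100 mm above the bench, aerial to 126 mm. Not to be touched. Origin: on the axis, 66 mm above the bench.
- motor: Bystander: spare drone motor, 29 mm across, 32 mm tall, standing beside the stand. Origin: underside.
- hex_driver: Bystander: hand driver 170 mm long lying beside the stand. Origin: underside.
- spanner: Bystander: spanner 130 mm long lying beside the stand. Origin: underside.
- battery: Bystander: battery pack 136 x 44 x 40 mm. Origin: underside.
- transmitter: Bystander: black radio transmitter 180 mm wide, 46 mm tall, sticks to 72 mm. Origin: underside.
- tape_roll: Bystander: black tape roll 90 mm across, 19 mm tall. Origin: underside.
- propeller: Bystander: three-bladed propeller 160 mm across, 8 mm tall. Origin: underside.

How it is judged:
On the way, in this order (a step that is already met when the one before it is completed fails the run):
1. the pin is pulled clear of the home hole and of the ring (z of plunger in the frame of stand_axis above 0.0675 m and y of plunger in the frame of stand_axis above 0.03 m), for 0.1 s.
2. the turntable has been swung anticlockwise, with the pin out, most of the way to the next hole (z of plunger in the frame of stand_axis above 0.064 m and x of plunger in the frame of stand_axis below -0.06 m and y of plunger in the frame of stand_axis below -0.02 m), for 0.05 s.
At the end, for the whole second after the job is handed in: The pin stands fully home (knob within 3 mm of its lowest height) in the next hole anticlockwise from home, in the quarter of the stand about 225 degrees from its x axis; the knob is let go and all is at rest (x of plunger in the frame of stand_axis below -0.05 m and y of plunger in the frame of stand_axis below -0.05 m and z of plunger in the frame of stand_axis below 0.058 m and linear speed of plunger below 0.01 m/s and angular speed of airframe below 0.05 rad/s); the robot touches nothing.
It fails at once if the pin is forced: more than 30 N between the pin and the ring or base (contact force between plunger and stand above 30 N).
It fails at once if the airframe is touched with more than 2 N (contact force between any of the fingers, the arm and airframe above 2 N).
It fails at once if another thing on the bench is moved more than 15 mm (distance of any of motor, hex_driver, spanner, battery, transmitter, tape_roll, propeller from where it was at the start of the episode above 0.015 m).
It also fails if it takes over 61 s, if anything falls off the work surface, if the arm or the gripper's body presses on something with over 40 N, if the wrist force passes 120 N, or if a joint passes its speed limit or range.

### The arm

A 7-joint arm with a two-finger parallel gripper is mounted at the origin on the work surface. World frame = base frame: x ahead of the robot, y to its left, z up, the work surface at z = 0. Lengths are in m, angles in rad, forces in N, time in s.
With the tool pointing down it reaches from about 0.425 to 0.875 m from the base axis. Payload 8.4 kg.
Tool frame: the origin (TCP) lies on the centre line of the jaws, within the pads' length; the fingertips stand 14 mm ahead of it and the grasp point (between the pads) lies 5 mm behind it; z points along the fingers, y is the line along which they close (so a half turn about z gives the same grasp; the last joint's range is limited). The gripper opens to 85 mm and grips with 20 to 120 N. Pads are 22 mm wide; open, the fingers measure 114 mm over their backs; the gripper's body (76 mm by 85 mm) begins 54 mm behind the grasp point. The pads swing forward as they close: fully open they stand 13 mm farther back than shut.
Start: joints at [-1.326, 0.333, 0.04, 1.465, -0.013, 1.343, -0.059], TCP at [0.219, 0.612, 0.245] pointing down, gripper open.
Joint ranges: [-2.58, 2.58], [-0.38, 2.09], [-1.3, 1.39], [0.25, 2.4], [-1.5, 4.64], [0.08, 2.09], [-2.65, 2.65]. Speed limits (rad/s): [2.22, 2.22, 2.79, 2.79, 3.14, 3.14, 3.14].

### API

Orientations are given as a unit quaternion [x, y, z, w].
In Python, from cell import arm gives the robot as it stands. The module is installed in compiled form; this text tells all that it offers. Calls block until the motion is done:
- arm.reach(position, orientation): joint-space move of the TCP to a pose.
- arm.move_l(position, frame=None, vel=0.15, contact_N=None): straight line of the TCP; frame=None keeps the orientation; vel is the mean speed in m/s. With contact_N (N) it stops when the force on the tool has changed by that much, and returns True; else False.
- arm.move_j(angles): joint-space move.
- arm.set_gripper(opening): opening from 0.0 (shut) to 1.0 (fully open); the grip force is fixed at half the most; returns when the fingers have stopped.
- arm.sleep(seconds).
- arm.solve_ik(position, orientation): joint angles nearest the present ones, or None.
- arm.get_state(): the state.
- arm.get_image(name): name is "scene" or "side" or "wrist"; returns (picture, depth): 384x512x3 uint8, red, green, blue; 384x512 float32, m along the optical axis (not along the pixel's ray), 0 where there is no reading.
- arm.camera_info(name): a dict with "fx", "fy", "cx", "cy" (pixels), "distortion" ([k1, k2, p1, p2, k3] as OpenCV has them; the pictures are not rectified), "extrinsics" (4x4, takes a point from world to camera coordinates); the wrist camera has in their place "T_tool_cam" (4x4, takes a point from camera to tool coordinates, whose origin is the TCP and whose axes are the flange's). Camera axes: x right, y down, z forward; pixel columns grow to the right and rows downward; lengths in m; the calibration is good to about 2 mm. A picture is of the moment at which its call begins: read the wrist's pose just before it. camera_info takes no time and is no camera call.
A pose or a line that the arm cannot do raises arm.Unreachable and nothing moves.
- arm.close_job(): hands the job in; it is judged then, once.
The state is a dict: "time": time; "qpos": joint angles; "qd": joint speeds; "joint_efforts": joint torques, N m; "tool_pos": TCP position; "eef_rot": TCP orientation; "ft_force": force on the tool from outside, world axes, zero at the start; "wrist_torque": the same for the moment, N m; "width": opening from 0.0 (shut) to 1.0 (fully open); "grasp_force": force on a finger pad.
Only numpy, scipy, OpenCV 4.12 (cv2) and the standard library are available. Lean on these libraries where they do the work, as an engineer would, in place of code of your own. Each camera call takes 0.05 s, during which the arm holds its last target. There are 200 camera calls.

## Working session

There is one attempt and no reset: what is moved stays moved. The work goes in short steps, each a Python script; the robot and the scene stay as the last script left them, time stands still between calls to the robot, and variables do not carry over. Pictures are saved under pics/ and viewed, at most 10 in all, crops included, and the job is handed in when it is done.

```bash
mkdir -p pics; python3 - <<'E'
from cell import arm
import cv2,numpy as np
for n in ("scene","side"):
    p,d=arm.get_image(n); cv2.imwrite(f"pics/{n}0.png",cv2.cvtColor(p,cv2.COLOR_RGB2BGR)); np.save(f"pics/{n}0.npy",d)
    i=arm.camera_info(n); E=np.array(i["extrinsics"]); print(n,i["fx"],i["distortion"],"cam at",-E[:3,:3].T@E[:3,3],"fwd",E[2,:3])
print(arm.camera_info("wrist")); print(arm.get_state())
E
```

```text
scene 360.55749020289034 [-0.03778881  0.          0.          0.          0.        ] cam at [ 1.01026016 -0.60319909  1.01173553] fwd [-0.37245833  0.51297351 -0.77339057]
side 490.7350768369072 [-0.15041255  0.          0.          0.          0.        ] cam at [0.09923842 1.14602736 1.23636402] fwd [ 0.26001175 -0.67581089 -0.6896909 ]
{'fx': 280.15976978537253, 'fy': 280.15976978537253, 'cx': 252.24108135652338, 'cy': 192.5846420080122, 'distortion': array([-0.04584223,  0.        ,  0.        ,  0.        ,  0.        ]), 'T_tool_cam': array([[ 4.06629299e-04, -9.48714172e-01, -3.16134867e-01,
         8.26741536e-02],
       [ 9.99999813e-01,  5.30309126e-04, -3.05194303e-04,
         9.54869878e-04],
       [ 4.57191366e-04, -3.16134684e-01,  9.48714210e-01,
        -1.28557941e-01],
       [ 0.00000000e+00,  0.00000000e+00,  0.00000000e+00,
         1.00000000e+00]])}
{'time': 0.1, 'qpos': array([-1.32619237,  0.33384856,  0.03985503,  1.46622225, -0.01338535,
        1.34330073, -0.05850427]), 'qd': array([-0.00086076, -0.00155683,  0.00082184, -0.00256418, -0.00077519,
        0.00107516, -0.00139735]), 'joint_efforts': array([ 4.94065302e-03, -6.60018182e+01,  1.37055002e+00, -4.06469965e+01,
        1.70518749e-02,  9.03207256e-03, -1.95767012e-05]), 'tool_pos': array([0.21897532, 0.61156809, 0.24448528]), 'eef_rot': array([ 1.71056461e-01,  9.85260937e-01, -7.52895089e-04, -7.52713322e-05]), 'ft_force': array([0.13334118, 0.3444918 , 0.59484487]), 'wrist_torque': array([-0.04324356,  0.02013635, -0.02389222]), 'grasp_force': 0.0, 'width': 1.0021473977585973}
```

View pics/scene0.png

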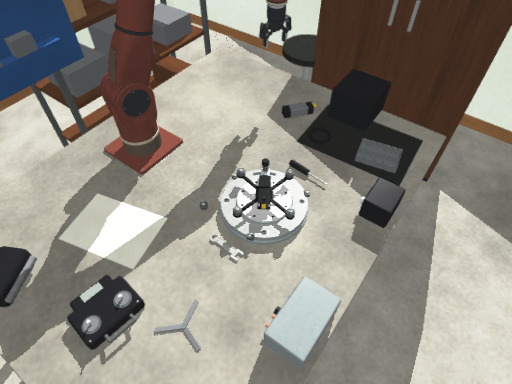

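View pics/side0.png

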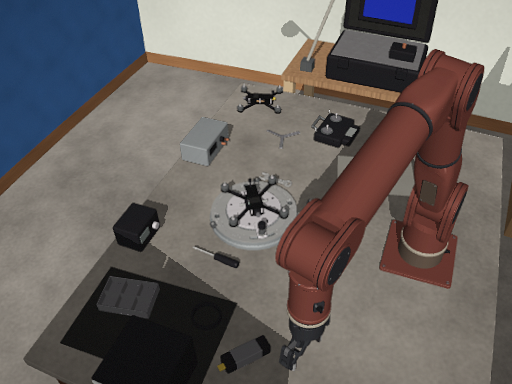

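The scene view shows the stand at about (263,203), with the knob at its far edge at about (265,162). In the side view the knob is at about (263,226). The driver lies beside the knob, the spanner and spare motor nearer the robot. I'll enlarge both.

```bash
cat > h.py <<'E'
import numpy as np,cv2
from cell import arm
from scipy.spatial.transform import Rotation as R
def cam(n,st=None):
    i=arm.camera_info(n); K=np.array([[i["fx"],0,i["cx"]],[0,i["fy"],i["cy"]],[0,0,1]]); D=np.array(i["distortion"])
    if n=="wrist":
        T=np.eye(4);T[:3,:3]=R.from_quat(st["eef_rot"]).as_matrix();T[:3,3]=st["tool_pos"]
        M=T@i["T_tool_cam"]
    else: M=np.linalg.inv(i["extrinsics"])
    return K,D,M
def cast(c,px,z):
    K,D,M=c; u=cv2.undistortPoints(np.float64(px).reshape(-1,1,2),K,D)[:,0]
    d=np.c_[u,np.ones(len(u))]@M[:3,:3].T; o=M[:3,3]
    return o+d*((z-o[2])/d[:,2])[:,None]
def proj(c,P):
    K,D,M=c; E=np.linalg.inv(M)
    return cv2.projectPoints(np.float64(P).reshape(-1,1,3),cv2.Rodrigues(E[:3,:3])[0],E[:3,3],K,D)[0][:,0]
def down(a): # tool down, tool x axis at world yaw a ; y at a-90
    return R.from_matrix(np.array([[np.cos(a),np.sin(a),0],[np.sin(a),-np.cos(a),0],[0,0,-1]])).as_quat()
E
python3 - <<'E'
from h import *
a=cv2.imread("pics/scene0.png")[140:250,190:335]; b=cv2.imread("pics/side0.png")[160:270,185:330]
im=np.vstack([cv2.resize(x,None,fx=2.7*1.0,fy=2.7,interpolation=cv2.INTER_CUBIC) for x in (a,b)])
cv2.imwrite("pics/crop0.png",im); print(im.shape)
for n,k in (("scene",(265,161)),("side",(263,224))): print(n,cast(cam(n),[k],.1))
s=cam("scene"); 
print(cast(s,[(219,205),(308,198),(264,167)],.033), cast(cam("side"),[(210,212),(297,210)],.033))
E
```

```text
(594, 392, 3)
scene [[0.50866342 0.13984881 0.1       ]]
side [[0.49794607 0.14502454 0.1       ]]
[[ 0.46612418 -0.07025815  0.033     ]
 [ 0.69612582  0.13613043  0.033     ]
 [ 0.48685768  0.16665759  0.033     ]] [[ 0.71402991  0.09786785  0.033     ]
 [ 0.43517089 -0.01819264  0.033     ]]
```

View pics/crop0.png

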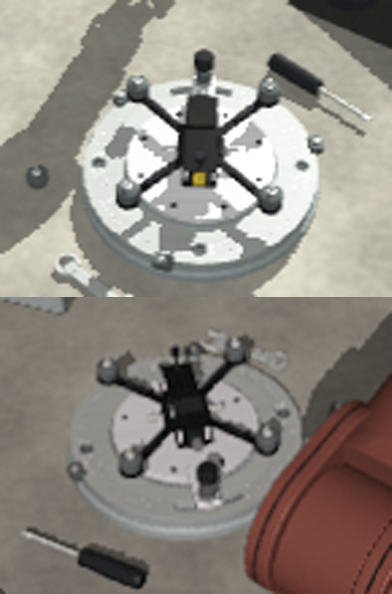

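The crop shows the knob at crop (203,62) and the wanted hole at the ring's left, at crop (99,163), i.e. scene pixel about (226.7,200.4). Other holes are at the bottom and right. Next I'll take one view from above with the wrist camera.

```bash
python3 - <<'E'
from h import *
print("hole scene",cast(cam("scene"),[(226.7,200.4),(264,231.9),(295.6,199.3)],.035))
print(arm.reach([0.53,0.06,0.34],down(np.radians(125))))
st=arm.get_state(); p,d=arm.get_image("wrist"); np.savez("pics/w0.npz",p=p,d=d,pos=st["tool_pos"],rot=st["eef_rot"])
cv2.imwrite("pics/w0.png",cv2.resize(cv2.cvtColor(p,cv2.COLOR_RGB2BGR),(800,600)))
print(st["time"],st["tool_pos"],st["qpos"],st["ft_force"])
E
```

```text
hole scene [[ 0.47583083 -0.04026742  0.035     ]
 [ 0.65440838 -0.06972119  0.035     ]
 [ 0.66505986  0.10427621  0.035     ]]
False
2.3833 [0.52991539 0.06145317 0.33970774] [-0.82376095  0.04842761  0.65832219  1.62297082 -0.02958749  1.48079894
  0.44990681] [-0.43734672  0.20796908  0.22302511]
```

View pics/w0.png

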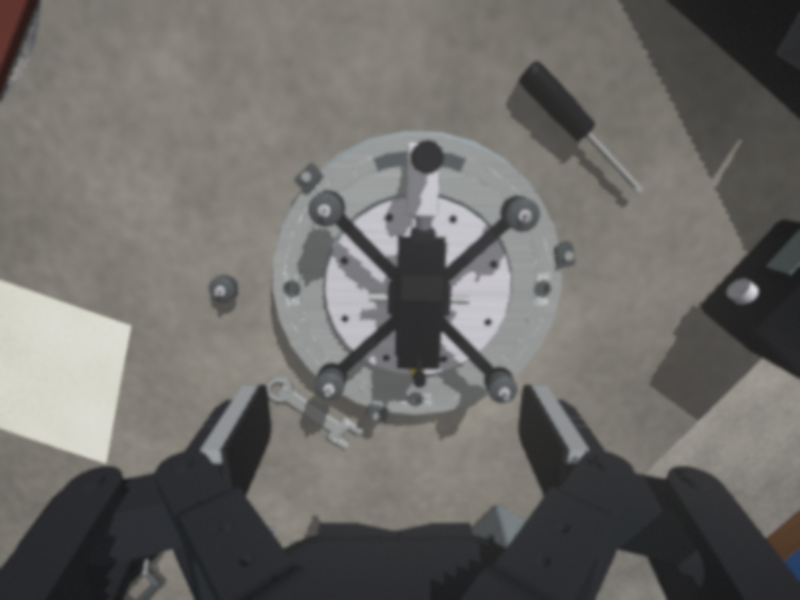

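The wrist view shows, at 800 px scale, the knob at (427,156), the wanted hole at (291,289), and the others at (415,399) and (542,289). I'll fit the axis from the three holes.

```bash
python3 - <<'E'
from h import *
from scipy.optimize import least_squares
z=np.load("pics/w0.npz"); st=dict(eef_rot=z["rot"],tool_pos=z["pos"]); c=cam("wrist",st)
g=lambda px:(np.array(px)+.5)/1.5625-.5
H=cast(c,g([(291,289),(415,399),(542,289)]),.035); print(H)
# bar direction / knob top at .101
k=cast(c,g([(427,156)]),.101)[0]
for n,px in (("scene",(265,159.5)),("side",(263,222))): print(n,cast(cam(n),[px],.101))
f=lambda q:np.hypot(*(H[:,:2]-q).T)-.13
r=least_squares(f,[.58,.03]); a=r.x; print("axis",a,r.fun); print("knob",k,np.hypot(*(k[:2]-a)),np.degrees(np.arctan2(*(k[:2]-a)[::-1])))
print("hole angs",np.degrees(np.arctan2(H[:,1]-a[1],H[:,0]-a[0])))
# knob blob refine
hsv=cv2.cvtColor(z["p"],cv2.COLOR_RGB2GRAY); m=(hsv<70).astype(np.uint8); m[:85]=0; m[118:]=0; m[:,:255]=0; m[:,295:]=0
n,l,s,ce=cv2.connectedComponentsWithStats(m); print(s[1:],ce[1:])
E
```

```text
[[ 0.46982843 -0.03981425  0.035     ]
 [ 0.65123932 -0.07082055  0.035     ]
 [ 0.68277776  0.11027723  0.035     ]]
scene [[0.50493176 0.14509733 0.101     ]]
side [[0.50078201 0.13769273 0.101     ]]
axis [0.57622023 0.03534905] [ 2.64112507e-04 -5.83069961e-07  2.64113217e-04]
knob [0.50327741 0.1441832  0.101     ] 0.13101727997270415 123.83078676247382
hole angs [-144.75969598  -54.75509972   35.11378014]
[[264  91  20  19 286]] [[273.05944056 100.17482517]]
```

```bash
cat >> h.py <<'E'
AX=np.array([.5762,.0353]); YAW=np.radians(34)
def P(deg,z,r=.1305): a=np.radians(deg); return [AX[0]+r*np.cos(a),AX[1]+r*np.sin(a),z]
def S(tag=""):
    s=arm.get_state(); v=s["tool_pos"][:2]-AX
    print(tag,round(s["time"],2),s["tool_pos"].round(4),"r %.4f ang %.2f"%(np.hypot(*v),np.degrees(np.arctan2(v[1],v[0]))%360),"F",s["ft_force"].round(1),"w %.3f g %.1f"%(s["width"],s["grasp_force"])); return s
E
python3 - <<'E'
from h import *
arm.reach(P(123.8,.2),down(YAW)); arm.set_gripper(.55); S("above")
print(arm.move_l(P(123.8,.088),vel=.08,contact_N=6)); arm.sleep(.3); S("down")
arm.set_gripper(.40); arm.sleep(.2); S("c40")
st=arm.get_state(); p,d=arm.get_image("wrist"); cv2.imwrite("pics/w1.png",cv2.cvtColor(p,cv2.COLOR_RGB2BGR))
E
```

```text
above 4.42 [0.5036 0.1437 0.2   ] r 0.1305 ang 123.80 F [-0.3  0.2 -0.1] w 0.546 g 0.0
False
down 6.27 [0.5037 0.1438 0.0881] r 0.1305 ang 123.76 F [-0.5 -0.3  0.7] w 0.553 g 0.0
c40 6.75 [0.5036 0.1437 0.088 ] r 0.1305 ang 123.80 F [-0.7 -0.3 -0.4] w 0.397 g 0.0
```

View pics/w1.png

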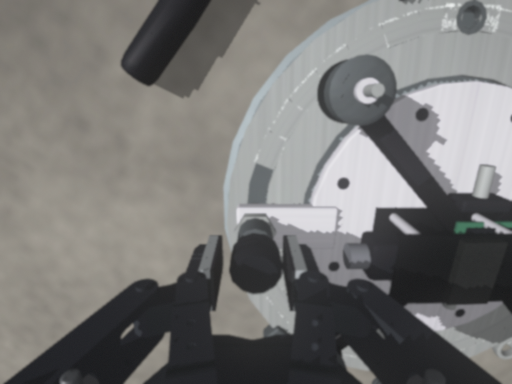

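The knob sits centred between the pads at (255,265), with both pads clear of the airframe. Closing and lifting 15 mm.

```bash
python3 - <<'E'
from h import *
arm.set_gripper(0); arm.sleep(.2); s=S("grip")
p=s["tool_pos"].copy(); p[2]+=.008; arm.move_l(p,vel=.03); S("up8")
p[2]+=.0072; print(arm.move_l(p,vel=.03,contact_N=15)); arm.sleep(.3); S("up15")
E
```

```text
grip 7.23 [0.5046 0.1426 0.0884] r 0.1290 ang 123.72 F [ 2.2 -3.8  2.9] w 0.299 g 58.9
up8 7.67 [0.504  0.1422 0.096 ] r 0.1289 ang 124.04 F [ 0.1 -2.4 -7.1] w 0.294 g 59.3
False
up15 8.36 [0.5045 0.1425 0.1035] r 0.1289 ang 123.77 F [-0.  -4.2 -9.6] w 0.294 g 59.4
```

Out: pull is 9.6 N and the rise is 15 mm. Now swinging at fixed yaw, so the jaws end up tangential, and watching the forces.

```bash
python3 - <<'E'
from h import *
r=.129; z=arm.get_state()["tool_pos"][2]
for k,a in enumerate(np.linspace(123.8,205,15)[1:]):
    hit=arm.move_l(P(a,.1037,r),vel=.06,contact_N=15)
    s=arm.get_state(); t=np.radians(a); e=np.array([np.cos(t),np.sin(t)]); fr=s["ft_force"][:2]@e; ft=s["ft_force"][:2]@[-e[1],e[0]]
    S("%.0f rad %.1f tan %.1f"%(a,fr,ft))
    if hit or abs(fr)>15: print("stop",hit); break
    r+=np.clip(fr,-8,8)*6e-5
E
```

```text
130 rad -3.0 tan 1.5 8.72 [0.4938 0.1345 0.1038] r 0.1289 ang 129.71 F [ 0.7 -3.3 -9.6] w 0.293 g 59.5
135 rad -1.6 tan 0.2 9.09 [0.4842 0.1256 0.1036] r 0.1289 ang 135.52 F [ 1.  -1.3 -9.7] w 0.297 g 59.5
141 rad -0.5 tan 1.2 9.46 [0.4754 0.1158 0.1035] r 0.1290 ang 141.40 F [-0.4 -1.3 -8.4] w 0.293 g 59.5
147 rad 0.8 tan 1.8 9.82 [0.4677 0.1051 0.1035] r 0.1290 ang 147.24 F [-1.6 -1.1 -9.3] w 0.294 g 59.6
153 rad 1.2 tan 1.9 10.19 [0.4612 0.0938 0.1035] r 0.1290 ang 153.02 F [-2.  -1.1 -8.6] w 0.293 g 59.6
159 rad 2.9 tan 2.0 10.56 [0.4559 0.082  0.1035] r 0.1291 ang 158.79 F [ -3.5  -0.8 -10.2] w 0.294 g 59.7
164 rad 3.5 tan 1.2 10.93 [0.4517 0.0697 0.1036] r 0.1292 ang 164.57 F [-3.7 -0.2 -9.3] w 0.294 g 59.7
170 rad 3.7 tan 2.4 11.29 [0.4488 0.057  0.1036] r 0.1293 ang 170.34 F [ -4.1  -1.7 -10. ] w 0.294 g 59.8
176 rad 2.4 tan 1.6 11.66 [0.4472 0.044  0.1037] r 0.1293 ang 176.12 F [-2.5 -1.4 -9.5] w 0.296 g 59.8
182 rad 2.6 tan 1.2 12.03 [0.4468 0.0309 0.1037] r 0.1295 ang 181.96 F [-2.5 -1.3 -9.9] w 0.294 g 59.8
188 rad 2.1 tan 2.0 12.39 [0.4478 0.0178 0.1037] r 0.1296 ang 187.76 F [ -1.8  -2.2 -10.1] w 0.294 g 59.8
193 rad 1.9 tan 2.1 12.76 [0.4501 0.0048 0.1038] r 0.1297 ang 193.60 F [-1.3 -2.4 -9.9] w 0.295 g 59.9
199 rad 1.7 tan 1.7 13.12 [ 0.4538 -0.0078  0.1038] r 0.1298 ang 199.41 F [-1.  -2.1 -9.5] w 0.294 g 59.9
205 rad 1.1 tan 2.1 13.49 [ 0.4586 -0.0201  0.1038] r 0.1299 ang 205.23 F [-0.1 -2.4 -9.2] w 0.292 g 59.9
```

```bash
python3 - <<'E'
from h import *
s=arm.get_state(); p=s["tool_pos"].copy(); p[2]-=.006
print("touch",arm.move_l(p,vel=.006,contact_N=5)); s=S("low"); z=s["tool_pos"][2]
arm.set_gripper(.37); arm.sleep(.2); S("loose")
for a in np.arange(206.5,225,1.0):
    hit=arm.move_l(P(a,z,.1298),vel=.015,contact_N=9)
    s=arm.get_state(); t=np.radians(a); ft=s["ft_force"][:2]@[-np.sin(t),np.cos(t)]
    S("%.1f hit %s tan %.1f"%(a,hit,ft))
    if hit or ft>14 or ft<-14: break
s=arm.get_state(); p,d=arm.get_image("wrist"); cv2.imwrite("pics/w2.png",cv2.cvtColor(p,cv2.COLOR_RGB2BGR))
E
```

```text
touch True
low 14.07 [ 0.4584 -0.0197  0.1008] r 0.1300 ang 205.04 F [1.4 0.5 2.6] w 0.293 g 60.9
loose 14.5 [ 0.4566 -0.0202  0.0996] r 0.1319 ang 204.87 F [ 0.2  0.3 -0.4] w 0.371 g 0.0
206.5 hit False tan -3.7 14.94 [ 0.4596 -0.0223  0.1005] r 0.1300 ang 206.31 F [-2.2  3.1 -0.8] w 0.364 g 1.9
207.5 hit False tan -4.7 15.24 [ 0.4605 -0.0242  0.1005] r 0.1301 ang 207.21 F [-3.2  3.6 -0.5] w 0.369 g 2.5
208.5 hit False tan -4.4 15.54 [ 0.4615 -0.0261  0.1005] r 0.1301 ang 208.16 F [-2.7  3.5  0.6] w 0.374 g 2.8
209.5 hit False tan -5.5 15.84 [ 0.4625 -0.028   0.1005] r 0.1301 ang 209.10 F [-3.2  4.5  0.3] w 0.371 g 3.0
210.5 hit False tan -4.2 16.14 [ 0.464  -0.0304  0.1005] r 0.1300 ang 210.33 F [-2.9  3.2 -1.6] w 0.368 g 2.0
211.5 hit False tan -4.3 16.44 [ 0.4653 -0.0326  0.1006] r 0.1300 ang 211.47 F [-3.3  3.1 -1.8] w 0.371 g 1.8
212.5 hit False tan 0.0 16.74 [ 0.4676 -0.0351  0.1012] r 0.1294 ang 212.93 F [-1.4 -0.9 -0.5] w 0.371 g 0.0
213.5 hit False tan 0.5 17.04 [ 0.4682 -0.0365  0.1009] r 0.1297 ang 213.63 F [-0.3 -0.7  0.2] w 0.371 g 0.0
214.5 hit False tan 0.1 17.34 [ 0.4694 -0.0385  0.1008] r 0.1298 ang 214.65 F [-0.2 -0.3 -0. ] w 0.372 g 0.0
215.5 hit False tan 0.2 17.64 [ 0.4706 -0.0403  0.1008] r 0.1299 ang 215.60 F [ 0.4 -0.  -1.3] w 0.374 g 0.0
216.5 hit False tan 0.1 17.94 [ 0.4719 -0.042   0.1007] r 0.1298 ang 216.53 F [-0.2 -0.3  0.2] w 0.368 g 0.2
217.5 hit False tan -4.6 18.24 [ 0.4729 -0.0433  0.1007] r 0.1298 ang 217.29 F [-3.6  3.   3. ] w 0.368 g 2.3
218.5 hit True tan -3.7 18.45 [ 0.4731 -0.0432  0.1005] r 0.1296 ang 217.31 F [-0.7  4.2  2.2] w 0.369 g 1.7
```

View pics/w2.png

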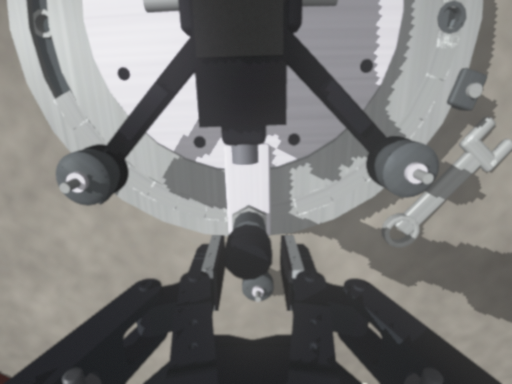

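The picture shows the knob at (249,248), smaller and lower relative to the jaws than in the home view, which suggests the pin dropped. I'll back off so the jaws don't load it, and confirm the height by depth.

```bash
python3 - <<'E'
from h import *
arm.move_l(P(216.2,.1007,.1298),vel=.02); arm.set_gripper(.55); S("open")
q=P(216,.19,.1298)
print(arm.move_l(q,vel=.06)); arm.sleep(.3)
st=S("up"); p,d=arm.get_image("wrist"); cv2.imwrite("pics/w3.png",cv2.cvtColor(p,cv2.COLOR_RGB2BGR))
c=cam("wrist",st); K,D,M=c
u=proj(c,[P(215.5,.101,.13)])[0]; print("expect px",u)
vs,us=np.mgrid[int(u[1])-40:int(u[1])+40,int(u[0])-40:int(u[0])+40]; vs=vs.ravel();us=us.ravel()
n=cv2.undistortPoints(np.float64(np.c_[us,vs]).reshape(-1,1,2),K,D)[:,0]; dd=d[vs,us]
X=(np.c_[n,np.ones(len(n))]*dd[:,None])@M[:3,:3].T+M[:3,3]
k=(dd>0)&(X[:,2]>.085)&(X[:,2]<.125)&(np.hypot(*(X[:,:2]-AX).T)>.11)
T=X[k]; top=T[T[:,2]>np.percentile(T[:,2],90)-.004]; m=top[:,:2].mean(0)-AX
print("top z",np.median(top[:,2]),len(top),"r",np.hypot(*m),"ang",np.degrees(np.arctan2(m[1],m[0]))%360)
E
```

```text
open 19.07 [ 0.4715 -0.0415  0.1007] r 0.1299 ang 216.25 F [-0.2 -0.5 -0.7] w 0.548 g 0.0
False
up 21.02 [ 0.4711 -0.041   0.1899] r 0.1298 ang 215.99 F [ 0.6  0.8 -0.9] w 0.551 g 0.0
expect px [253.45405721 202.14298774]
top z 0.10058817594646668 687 r 0.12847273368070228 ang 215.37952775111913
```

View pics/w3.png

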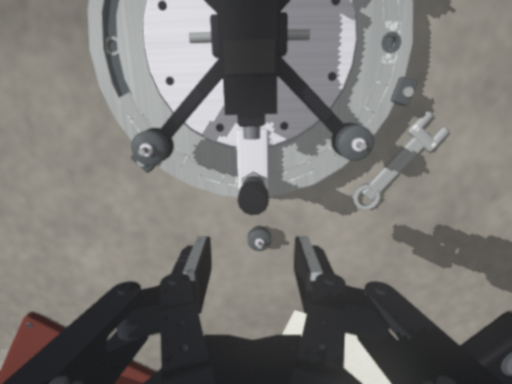

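The picture shows the knob at (253,195), free of the jaws. By depth its top is 100.6 mm up (101 when home) at 215.4°, matching the hole seen at 215.2°. Handing in.

```bash
python3 -c "
from cell import arm
print(arm.close_job())"
```

```text
the job is handed in; nothing more can be done
None
```

The drone stand is at its next station: the pin dropped home in the next hole anticlockwise (knob top 100.6 mm above the bench, against 101 mm when home), the knob is released and the arm is clear; the job is handed in at about 21 s, with no verdict shown.

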